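# Take the safety cap off the auger stub

### The job

The stub of the auger shaft clamped in the vise wears a spring-loaded safety cap. Push that cap down and, keeping it down, turn it anticlockwise until it is free, then lift it off and set it down upright in the flat steel tray.

Things in the scene. Friction and masses are not known exactly. Their poses are not given: they have to be found in the camera images.
- cap_center (a point): Centre (half-way up) of the loose ribbed aluminium cap on the vise's stub: upright cylinder 52 mm wide, 40 high, closed top, z up, about 0.1 kg; grip its side at any yaw. Locked until pushed down 5 to 8 mm (8 = hard stop); kept down, it turns anticlockwise from above only. Free to rise and lift off between 55 and 135 degrees of turn (75 is good). The like capped stub loose on the bench is not meant.
- stub_top (a point): Centre of the top of the stub's 30 mm neck, inside the cap, 150 mm above the bench; z up. At the start the cap's centre is 6 mm below it, on its axis, x axes alike; the cap's lower rim is 34 mm above the jaws. Two pins on the neck, out to 20.5 mm, hold the cap. Fixed in the dark vise (foot 150 x 100 mm, jaws 90 high, screw and cross-handle towards -x, to 105 mm).
- plunger (a joint): Spring plunger in the stub's top, pushing the cap up, in m: 0 with the cap locked (about 6 N), grows as the cap is pushed down, to 0.008 at the hard stop (about 11 N); -0.004 when the cap has come free or is off.
- tray_in (a point): Centre of the inner floor (3 mm above the bench) of the flat open rectangular steel tray, 190 mm along x, 240 mm along y, walls 22 mm high and 3 mm thick, empty, fixed to the bench. z up. A cap standing upright in it has its centre 20 mm above this point.
Things that resemble listed ones, but are neither listed nor needed, are in the scene too. Of the things that look like the part that bears stub_top, the smaller one is meant.

How it is judged (in metres and radians):
On the way, in this order (a step that is already met when the one before it is completed fails the run):
1. the cap is turned while pressed down against its spring (value of joint plunger above 0.003 m and angle between the x axis of cap_center and the x axis of stub_top, either way round above 0.5 rad), for 0.05 s.
2. the cap is lifted off, clear above the stub (z of cap_center in the frame of stub_top above 0.03 m), for 0.05 s.
3. the cap is set down into the tray by hand, upright, not dropped: its underside within 15 mm of the tray floor while still held (x of cap_center in the frame of tray_in between -0.07 and 0.07 m and y of cap_center in the frame of tray_in between -0.095 and 0.095 m and z of cap_center in the frame of tray_in below 0.035 m and angle between cap_center's own z axis and vertical below 0.2 rad and contact force between cap and the fingers above 0.5 N), for 0.05 s.
At the end, for the whole second after the job is handed in: The cap stands upright (within 11 degrees) and at rest on the floor of the tray, its centre within 70 mm (tray x) and 95 mm (tray y) of the tray's centre, which is anywhere inside the walls, and 15 to 25 mm above the tray floor (x of cap_center in the frame of tray_in between -0.07 and 0.07 m and y of cap_center in the frame of tray_in between -0.095 and 0.095 m and z of cap_center in the frame of tray_in between 0.015 and 0.025 m and angle between cap_center's own z axis and vertical below 0.2 rad and linear speed of cap below 0.02 m/s); the robot touches nothing.
It also fails if it takes over 51 s, if anything falls off the work surface, if the arm or the gripper's body presses on something with over 40 N, if the wrist force passes 120 N, or if a joint passes its speed limit or range.

### The arm

A 6-joint arm with a two-finger parallel gripper is mounted at the origin on the work surface. World frame = base frame: x ahead of the robot, y to its left, z up, the work surface at z = 0. Lengths are in m, angles in degrees, forces in N, time in s.
With the tool pointing down it reaches from about 0.35 to 0.875 m from the base axis. Payload 4.2 kg.
Tool frame: the origin (TCP) lies on the centre line of the jaws, within the pads' length; the fingertips stand 19 mm ahead of it and the grasp point (between the pads) is the TCP; z points along the fingers, y is the line along which they close (so a half turn about z gives the same grasp; the last joint's range is limited). The gripper opens to 87 mm and grips with 3 to 60 N. Pads are 19 mm wide; open, the fingers measure 117 mm over their backs; the gripper's body (75 mm by 190 mm) begins 51 mm behind the grasp point.
Start: joints at [-56.975, 22.042, 0.453, 0, -68.411, -14.817], TCP at [0.195, -0.594, 0.242] pointing down, gripper open.
Joint ranges: [-179.83, 179.83], [-69.29, 118.12], [-61.27, 80.66], [-181.25, 117.63], [-171.15, -9.14], [-177.46, 177.46]. Speed limits (degrees/s): [159.86, 159.86, 180, 180, 180, 180].

### API

Orientations are given as a 3x3 rotation matrix whose columns are the frame's x, y, z axes.
In Python, from station import sense, capture, finish_job, search_frame, masks_of gives the robot as it stands.
- The arm moves only by the tool drive_tool, never from a script. Its argument "rows" is a list of rows, each a list of 7 numbers: the opening in per cent of the stroke, from 0 (shut) to 100 (fully open), then the shift along the world's x, y, z in mm, then the turn, a rotation vector about the world's x, y, z in rad. In form: [[fingers, dx, dy, dz, wx, wy, wz], ...]. A call has 1 to 5 rows; each row shifts and turns the commanded pose from where the row before left it; what a row does not reach is not made up. A row lasts 1/12 s, in which the tool goes at most 41.7 mm and 7.16 degrees, less where a joint would pass 70% of its speed; a pose out of reach is approached as far as the arm can. A call is refused whole if a number of a shift passes 41.7 or a number of a turn 0.125, either way. A call with a gripper value outside its range is refused whole. The fingers move at their own pace and stop on an object; the grip force is fixed at half the most. Time passes only in rows, so rows that do not move let the fingers close. It gives the time, the measured TCP pose, the force, the opening and the grip force at its end, in the units of the state.
- sense(): the state, without advancing time (a new reading comes with each control period).
- capture(name): name is "side" or "top" or "wrist"; returns a dict with "frame" (384x512x3 uint8, red, green, blue), "z_map" (384x512 float32, m along the optical axis (not along the pixel's ray), 0 where there is no reading), "fx", "fy", "cx", "cy" (pixels), "distortion" ([k1, k2, p1, p2, k3] as OpenCV has them; the pictures are not rectified), "R" (3x3) and "t" (3): a world point X has camera coordinates R X + t; the wrist camera has in their place "T_tool_cam" (4x4, takes a point from camera to tool coordinates, whose origin is the TCP and whose axes are the flange's). Camera axes: x right, y down, z forward; pixel columns grow to the right and rows downward; lengths in m; the calibration is good to about 2 mm. A picture is of the moment at which its call begins: read the wrist's pose just before it.
- finish_job(): hands the job in; it is judged then, once.
Trained networks look in a picture, given as the dict that the camera call returned (one of the last four; its "shot" number tells which), for a name from the list of things; names that differ only in an ending like _2 or _b are one class to them, and where a whole thing is asked for, a point or a joint stands for the part that bears it (a point fixed in the world has none). Each returns a list of dicts, best first, with "p" (0 to 1); they miss things now and then, are a little off and sometimes report something else, mostly with a low value. They report only what shows in the picture. A call takes as long as a camera call. They do not tell look-alikes from the thing itself.
- search_frame(label, picture): "xy" ([column, row] in pixels, amid what is visible of it).
- masks_of(label, picture): "region" (384x512 bool, what is visible of it) and "xy" ([column, row] in pixels, amid what is visible of it).
The state is a dict: "time_s": time; "joints": joint angles; "joint_velocities": joint speeds; "effort": joint torques, N m; "tcp_pos": TCP position; "ee_rot": TCP orientation; "wrist_force": force on the tool from outside, world axes, zero at the start; "moment": the same for the moment, N m; "gripper_width": opening from 0.0 (shut) to 1.0 (fully open); "gripper_force": force on a finger pad.
Only numpy, scipy, OpenCV 4.12 (cv2) and the standard library are available. Lean on these libraries where they do the work, as an engineer would, in place of code of your own. Each camera call takes 0.05 s, during which the arm holds its last target. There are 200 camera calls.

## Working session

There is one attempt and no reset: what is moved stays moved. The work goes in short steps, Python scripts to look and compute and a tool call to move; the robot and the scene stay as the last step left them, time stands still between calls to the robot, and variables do not carry over. Pictures are saved under pics/ and viewed, at most 10 in all, crops included, and the job is handed in when it is done.

Besides the shell and the picture viewer there is one more tool, called after "Call:" by a JSON object that holds its "op" and its "data", one argument or row to a line. drive_tool: Moves the arm, as the interface text tells. Its arguments: {"type":"object","properties":{"rows":{"type":"array"}},"required":["rows"]}

```bash
mkdir -p pics
cat > h.py <<'E'
import numpy as np, cv2
from station import *
def world(d,px,z):
    K=np.array([[d['fx'],0,d['cx']],[0,d['fy'],d['cy']],[0,0,1]]);
    n=cv2.undistortPoints(np.array(px,float).reshape(-1,1,2),K,np.array(d['distortion'],float)).reshape(-1,2)
    z=np.atleast_1d(z)
    pc=np.c_[n*z[:,None],z]
    if 'R' in d: return (pc-np.array(d['t']).ravel())@np.array(d['R'])
    s=d['_s']; T=np.array(d['T_tool_cam'])
    pt=pc@T[:3,:3].T+T[:3,3]
    return pt@np.array(s['ee_rot']).T+np.array(s['tcp_pos'])
def cap(n):
    s=sense(); d=capture(n); d['_s']=s; return d
def maskpts(d,m):
    v,u=np.nonzero(m&(d['z_map']>0)); return world(d,np.c_[u,v],d['z_map'][v,u])
E
python3 - <<'E'
from h import *
ims=[]
for n in ['top','side']:
    d=cap(n); ims.append(d['frame'])
    for l in ['cap_center','stub_top','tray_in']:
        try: r=masks_of(l,d)
        except Exception as e: print(n,l,e); continue
        for o in r[:4]:
            p=maskpts(d,o['region'])
            print(n,l,round(o['p'],2),np.round(o['xy']),len(p), np.round(np.percentile(p,[2,50,98],axis=0),3).tolist() if len(p) else '')
cv2.imwrite('pics/a.png',cv2.cvtColor(cv2.resize(np.hstack(ims),(800,300)),cv2.COLOR_RGB2BGR))
print(sense()['time_s'])
E
```

```text
top cap_center 0.82 [185. 118.] 534 [[0.562, 0.149, 0.133], [0.583, 0.172, 0.164], [0.611, 0.195, 0.168]]
top stub_top 0.94 [200. 140.] 2121 [[0.484, 0.121, 0.01], [0.55, 0.156, 0.066], [0.649, 0.214, 0.094]]
top stub_top 0.83 [160. 241.] 6141 [[0.178, 0.156, 0.016], [0.314, 0.225, 0.121], [0.422, 0.316, 0.225]]
top tray_in 0.8 [366. 131.] 7307 [[0.493, -0.376, -0.001], [0.598, -0.255, 0.003], [0.703, -0.133, 0.022]]
side cap_center 0.72 [172. 210.] 606 [[0.563, 0.156, 0.13], [0.58, 0.188, 0.159], [0.606, 0.2, 0.168]]
side cap_center 0.72 [235. 180.] 2478 [[0.493, -0.386, 0.003], [0.6, -0.25, 0.006], [0.706, -0.121, 0.024]]
side stub_top 0.86 [181. 254.] 3659 [[0.487, 0.132, 0.004], [0.569, 0.199, 0.058], [0.648, 0.228, 0.108]]
side stub_top 0.63 [296. 294.] 11677 [[0.179, 0.189, 0.01], [0.313, 0.276, 0.094], [0.416, 0.335, 0.217]]
side tray_in 0.68 [234. 179.] 2536 [[0.492, -0.388, 0.003], [0.599, -0.251, 0.006], [0.707, -0.121, 0.025]]
0.4
```

View pics/a.png

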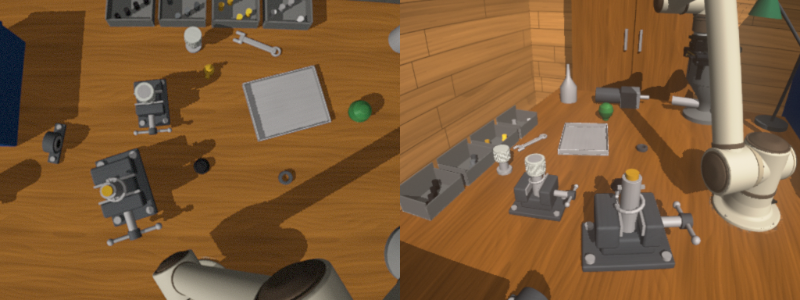

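The top view shows the capped small vise at about (145,92) and the tray at (288,102). The larger vise with the orange tip at (120,190) is a decoy, and so is the loose capped stub at (193,40). The cap is near (0.585, 0.173) and its top is at z≈0.164.

Call:
{"op": "drive_tool", "data": {
  "rows": [
    [100,17.5,34.5,10,0,0,0],
    [100,17.5,34.5,10,0,0,0],
    [100,17.5,34.5,10,0,0,0],
    [100,17.5,34.5,10,0,0,0],
    [100,17.5,34.5,10,0,0,0]
  ]
}}

```text
time_s: 0.82
tcp_pos: [0.2831, -0.4196, 0.292]
ee_rot: [[-0.95, -0.312, 0.0], [-0.312, 0.95, -0.0], [-0.0, -0.0, -1.0]]
wrist_force: [1.0, 0.8, 0.7]
gripper_width: 1.001
gripper_force: 0.0
```

Call:
{"op": "drive_tool", "data": {
  "rows": [
    [100,17.5,34.5,0,0,0,0],
    [100,17.5,34.5,0,0,0,0],
    [100,17.5,34.5,0,0,0,0],
    [100,17.5,34.5,0,0,0,0],
    [100,17.5,34.5,0,0,0,0]
  ]
}}

```text
time_s: 1.23
tcp_pos: [0.3707, -0.2469, 0.292]
ee_rot: [[-0.95, -0.312, 0.001], [-0.312, 0.95, -0.0], [-0.001, -0.001, -1.0]]
wrist_force: [1.1, -0.6, 0.2]
gripper_width: 0.998
gripper_force: 0.0
```

Call:
{"op": "drive_tool", "data": {
  "rows": [
    [100,17.5,34.5,0,0,0,0],
    [100,17.5,34.5,0,0,0,0],
    [100,17.5,34.5,0,0,0,0],
    [100,17.5,34.5,0,0,0,0],
    [100,17.5,34.5,0,0,0,0]
  ]
}}

```text
time_s: 1.65
tcp_pos: [0.4582, -0.0742, 0.292]
ee_rot: [[-0.95, -0.313, 0.001], [-0.313, 0.95, 0.0], [-0.001, -0.0, -1.0]]
wrist_force: [0.9, -0.8, 0.5]
gripper_width: 0.999
gripper_force: 0.0
```

Call:
{"op": "drive_tool", "data": {
  "rows": [
    [100,17.5,34.5,0,0,0,0],
    [100,17.5,34.5,0,0,0,0],
    [100,17.5,34.5,0,0,0,0],
    [100,0,0,0,0,0,0]
  ]
}}

```text
time_s: 1.98
tcp_pos: [0.5129, 0.0321, 0.291]
ee_rot: [[-0.948, -0.317, 0.001], [-0.317, 0.948, 0.001], [-0.002, 0.0, -1.0]]
wrist_force: [1.0, -0.2, 0.2]
gripper_width: 0.998
gripper_force: 0.0
```

Run:
```python
from h import *
d=cap('wrist'); s=d['_s']
print(s['time_s'],np.round(s['tcp_pos'],4),np.round(s['ee_rot'],3).tolist(),np.round(s['joints'],1))
for l in ['cap_center','stub_top']:
    for o in masks_of(l,d)[:3]:
        p=maskpts(d,o['region'])
        print(l,round(o['p'],2),np.round(o['xy']),len(p),np.round(np.percentile(p,[2,50,98],axis=0),3).tolist())
        t=p[p[:,2]>.157]
        if len(t)>50: print('toppts',len(t),np.round([t.min(0),t.max(0),t.mean(0)],4).tolist(), cv2.minEnclosingCircle(t[:,:2].astype(np.float32)))
cv2.imwrite('pics/b.png',cv2.cvtColor(d['frame'],cv2.COLOR_RGB2BGR))
```

```text
1.9833 [0.5129 0.0321 0.291 ] [[-0.948, -0.317, 0.001], [-0.317, 0.948, 0.001], [-0.002, 0.0, -1.0]] [ 21.7   9.2 -10.2  -0.  -70.6 -93.2]
cap_center 0.75 [349. 291.] 501 [[0.577, 0.148, 0.128], [0.586, 0.15, 0.152], [0.6, 0.159, 0.165]]
toppts 196 [[0.4837, 0.0438, 0.157], [0.5965, 0.1608, 0.3675], [0.5849, 0.1517, 0.1639]] ((0.5358450412750244, 0.10225402563810349), 0.07844320684671402)
stub_top 0.84 [338. 216.] 5961 [[0.484, 0.117, 0.007], [0.54, 0.151, 0.059], [0.642, 0.211, 0.091]]
stub_top 0.64 [460.  76.] 15284 [[0.273, 0.167, 0.01], [0.349, 0.209, 0.07], [0.427, 0.312, 0.13]]
```

View pics/b.png

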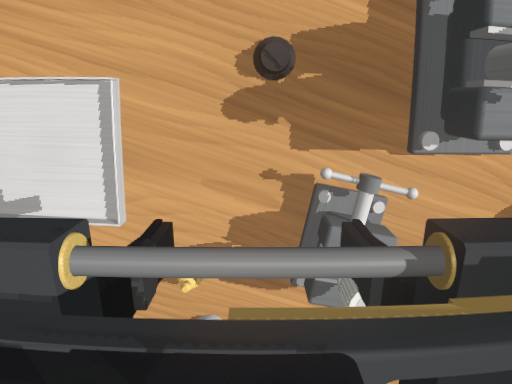

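The wrist view shows the small vise at about (340,240), with the cap at (350,291) mostly hidden by the fingers. I'll refine its centre from the top camera.

Run:
```python
from h import *
for n in ['top','side']:
    d=cap(n)
    v,u=np.mgrid[0:384,0:512]; m=np.ones((384,512),bool)
    p=maskpts(d,m)
    for c in [(0.586,0.173)]:
        r=np.hypot(p[:,0]-c[0],p[:,1]-c[1]); 
        for lo,hi in [(.159,.172),(.128,.159)]:
            t=p[(r<.04)&(p[:,2]>lo)&(p[:,2]<hi)]
            if len(t)<10: print(n,'few',len(t)); continue
            cc,R=cv2.minEnclosingCircle(t[:,:2].astype(np.float32))
            print(n,lo,len(t),'mean',np.round(t.mean(0),4),'circ',np.round(cc,4),round(R,4),np.round(np.percentile(t,[1,99],axis=0),4).tolist())
            A=np.c_[2*t[:,:2],np.ones(len(t))]
            if lo<.15:
                q=np.linalg.lstsq(A,(t[:,:2]**2).sum(1),rcond=None)[0]; print(' fit',q[:2],np.sqrt(q[2]+q[0]**2+q[1]**2))
```

```text
top few 0
top few 0
side 0.159 330 mean [0.5864 0.1784 0.1654] circ [0.5872 0.1736] 0.0275 [[0.5641, 0.1497, 0.1594], [0.6116, 0.2, 0.1679]]
side 0.128 321 mean [0.5789 0.1908 0.1439] circ [0.5879 0.1753] 0.0263 [[0.563, 0.1654, 0.1283], [0.6089, 0.2005, 0.1589]]
 fit [0.58866821 0.17466029] 0.024724639065129984
```

Call:
{"op": "drive_tool", "data": {
  "rows": [
    [100,18.5,35.5,0,0,0,0],
    [100,18.5,35.5,0,0,0,0],
    [100,18.5,35.5,0,0,0,0],
    [100,18.5,35.5,0,0,0,0],
    [100,0,0,0,0,0,0]
  ]
}}

```text
time_s: 2.65
tcp_pos: [0.5867, 0.1729, 0.2902]
ee_rot: [[-0.949, -0.314, 0.001], [-0.314, 0.949, 0.001], [-0.001, 0.0, -1.0]]
wrist_force: [0.6, -0.4, -0.2]
gripper_width: 0.997
gripper_force: 0.0
```

Call:
{"op": "drive_tool", "data": {
  "rows": [
    [100,0,0,-20,0,0,0],
    [100,0,0,-20,0,0,0],
    [100,0,0,0,0,0,0],
    [100,0,0,0,0,0,0]
  ]
}}

```text
time_s: 2.98
tcp_pos: [0.5839, 0.1678, 0.2512]
ee_rot: [[-0.95, -0.311, -0.002], [-0.311, 0.95, -0.001], [0.002, -0.001, -1.0]]
wrist_force: [0.1, -0.3, 0.8]
gripper_width: 0.999
gripper_force: 0.0
```

Run:
```python
from h import *
d=cap('wrist'); s=d['_s']
print(s['time_s'],np.round(s['tcp_pos'],4),np.round(s['joints'],1))
p=maskpts(d,np.ones((384,512),bool))
r=np.hypot(p[:,0]-.587,p[:,1]-.174); t=p[(r<.035)&(p[:,2]>.158)&(p[:,2]<.172)]
print(len(t)); 
if len(t)>20: print(np.round([t.min(0),t.max(0),t.mean(0)],4), cv2.minEnclosingCircle(t[:,:2].astype(np.float32)))
cv2.imwrite('pics/c.png',cv2.cvtColor(d['frame'],cv2.COLOR_RGB2BGR))
```

```text
2.9833 [0.5839 0.1678 0.2512] [  31.3   20.    -1.2    0.   -68.9 -103.2]
3973
[[0.5616 0.1478 0.1581]
 [0.6142 0.2012 0.1666]
 [0.5868 0.1739 0.164 ]] ((0.5879930853843689, 0.17449121177196503), 0.026932697743177414)
```

View pics/c.png

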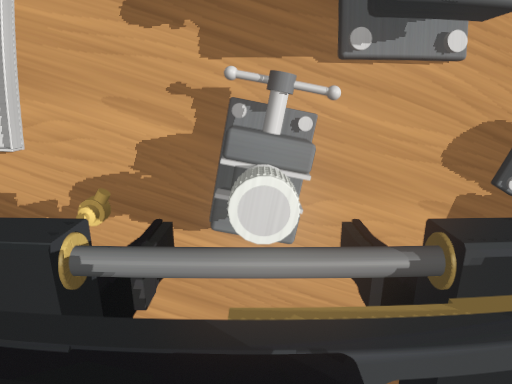

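The wrist view shows the cap at (264,205), between the jaws. Its centre measures (0.587, 0.174). I'll centre on it, descend and grip.

Call:
{"op": "drive_tool", "data": {
  "rows": [
    [100,3,6,-20,0,0,0],
    [100,0,0,-20,0,0,0],
    [100,0,0,-20,0,0,0],
    [100,0,0,-20,0,0,0],
    [100,0,0,-20,0,0,0]
  ]
}}

```text
time_s: 3.45
tcp_pos: [0.5885, 0.1752, 0.1531]
ee_rot: [[-0.95, -0.312, 0.004], [-0.312, 0.95, 0.002], [-0.004, 0.0, -1.0]]
wrist_force: [-0.7, -0.1, -0.1]
gripper_width: 1.0
gripper_force: 0.0
```

Call:
{"op": "drive_tool", "data": {
  "rows": [
    [100,0,0,0,0,0,0],
    [80,0,0,0,0,0,0],
    [60,0,0,0,0,0,0],
    [40,0,0,0,0,0,0],
    [30,0,0,0,0,0,0]
  ]
}}

```text
time_s: 3.87
tcp_pos: [0.5882, 0.1757, 0.1535]
ee_rot: [[-0.95, -0.313, 0.003], [-0.313, 0.95, 0.002], [-0.003, 0.001, -1.0]]
wrist_force: [0.5, 0.3, 0.4]
gripper_width: 0.779
gripper_force: 0.0
```

Call:
{"op": "drive_tool", "data": {
  "rows": [
    [30,0,0,0,0,0,0],
    [20,0,0,0,0,0,0],
    [20,0,0,0,0,0,0]
  ]
}}

```text
time_s: 4.12
tcp_pos: [0.5876, 0.1747, 0.1522]
ee_rot: [[-0.95, -0.313, 0.001], [-0.313, 0.95, -0.001], [-0.0, -0.001, -1.0]]
wrist_force: [0.3, -3.0, 1.6]
gripper_width: 0.591
gripper_force: 30.0
```

Call:
{"op": "drive_tool", "data": {
  "rows": [
    [20,0,0,0,0,0,0],
    [20,0,0,-2,0,0,0],
    [20,0,0,-2,0,0,0],
    [20,0,0,-2,0,0,0],
    [20,0,0,0,0,0,0]
  ]
}}

```text
time_s: 4.53
tcp_pos: [0.5876, 0.1748, 0.1468]
ee_rot: [[-0.95, -0.313, 0.001], [-0.313, 0.95, -0.001], [-0.0, -0.001, -1.0]]
wrist_force: [-1.7, -3.0, 8.0]
gripper_width: 0.588
gripper_force: 30.0
```

Call:
{"op": "drive_tool", "data": {
  "rows": [
    [20,0,0,-1.5,0,0,0],
    [20,0,0,0,0,0,0],
    [20,0,0,0,0,0,0.05],
    [20,0,0,0,0,0,0.1],
    [20,0,0,0,0,0,0.1]
  ]
}}

```text
time_s: 4.95
tcp_pos: [0.5884, 0.1757, 0.1462]
ee_rot: [[-0.84, -0.542, 0.003], [-0.542, 0.84, 0.001], [-0.003, -0.001, -1.0]]
wrist_force: [-1.4, -1.6, 8.1]
gripper_width: 0.585
gripper_force: 30.0
```

Call:
{"op": "drive_tool", "data": {
  "rows": [
    [20,0,0,-0.5,0,0,0.1],
    [20,0,0,0,0,0,0.1],
    [20,0,0,0,0,0,0.1],
    [20,0,0,0,0,0,0.1],
    [20,0,0,0,0,0,0.1]
  ]
}}

```text
time_s: 5.37
tcp_pos: [0.5885, 0.1761, 0.1458]
ee_rot: [[-0.477, -0.879, 0.004], [-0.879, 0.477, 0.002], [-0.003, -0.003, -1.0]]
wrist_force: [-2.2, -1.2, 8.6]
gripper_width: 0.589
gripper_force: 30.0
```

Run:
```python
from h import *
s=sense(); print(s['moment'],s['wrist_force'],s['tcp_pos'],np.round(s['joints'],1))
d=cap('wrist'); cv2.imwrite('pics/d.png',cv2.cvtColor(d['frame'],cv2.COLOR_RGB2BGR))
```

```text
[-0.18892119  0.52578232 -0.03518802] [-2.15197827 -1.15606788  8.61687122] [0.58851514 0.17608642 0.14582472] [ 31.8  25.5  -8.7   0.1 -55.5 -60.3]
```

View pics/d.png

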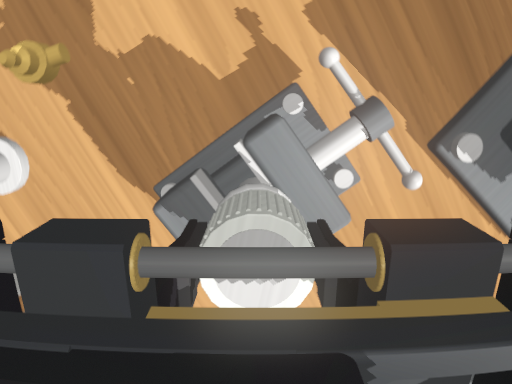

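The cap is held between the pads at (258,260). The z-moment is only 0.035 N m, so it is turning with the gripper (43° so far) and not slipping. I'll carry on to about 77°.

Call:
{"op": "drive_tool", "data": {
  "rows": [
    [20,0,0,0,0,0,0.12],
    [20,0,0,0,0,0,0.12],
    [20,0,0,0,0,0,0.12],
    [20,0,0,0,0,0,0.12],
    [20,0,0,0,0,0,0.1]
  ]
}}

```text
time_s: 5.83
tcp_pos: [0.5884, 0.1759, 0.1458]
ee_rot: [[0.083, -0.997, 0.004], [-0.997, -0.083, 0.001], [-0.001, -0.004, -1.0]]
wrist_force: [-1.6, -1.2, 7.5]
gripper_width: 0.59
gripper_force: 30.0
```

Call:
{"op": "drive_tool", "data": {
  "rows": [
    [20,0,0,0,0,0,0],
    [20,0,0,0,0,0,0],
    [20,0,0,4,0,0,0],
    [20,0,0,6,0,0,0],
    [20,0,0,6,0,0,0]
  ]
}}

```text
time_s: 6.25
tcp_pos: [0.5873, 0.1756, 0.1598]
ee_rot: [[0.077, -0.997, -0.0], [-0.997, -0.077, 0.001], [-0.001, 0.0, -1.0]]
wrist_force: [0.0, -0.7, -1.3]
gripper_width: 0.585
gripper_force: 30.0
```

It's free: the vertical force is −1.3 N, which matches the cap's weight. Lifting and carrying it to the tray.

Call:
{"op": "drive_tool", "data": {
  "rows": [
    [20,0,0,15,0,0,0],
    [20,0,0,20,0,0,0],
    [20,0,0,20,0,0,0],
    [20,0,0,15,0,0,0],
    [20,0,0,0,0,0,0]
  ]
}}

```text
time_s: 6.67
tcp_pos: [0.5885, 0.1762, 0.2326]
ee_rot: [[0.077, -0.997, 0.005], [-0.997, -0.077, 0.003], [-0.002, -0.005, -1.0]]
wrist_force: [1.2, 0.0, 0.2]
gripper_width: 0.591
gripper_force: 30.0
```

Call:
{"op": "drive_tool", "data": {
  "rows": [
    [20,1,-20,0,0,0,0],
    [20,1,-30,0,0,0,0],
    [20,1,-30,0,0,0,0],
    [20,1,-30,0,0,0,0],
    [20,1,-30,0,0,0,0]
  ]
}}

```text
time_s: 7.08
tcp_pos: [0.5911, 0.0344, 0.2275]
ee_rot: [[0.077, -0.997, -0.003], [-0.997, -0.077, 0.0], [-0.001, 0.003, -1.0]]
wrist_force: [-0.3, 0.4, -0.7]
gripper_width: 0.585
gripper_force: 30.0
```

Call:
{"op": "drive_tool", "data": {
  "rows": [
    [20,1,-30,0,0,0,0],
    [20,1,-30,0,0,0,0],
    [20,1,-30,0,0,0,0],
    [20,1,-30,0,0,0,0],
    [20,1,-30,0,0,0,0]
  ]
}}

```text
time_s: 7.5
tcp_pos: [0.5963, -0.1156, 0.2275]
ee_rot: [[0.077, -0.997, -0.003], [-0.997, -0.077, 0.001], [-0.001, 0.003, -1.0]]
wrist_force: [0.2, -0.0, -0.2]
gripper_width: 0.587
gripper_force: 30.0
```

Call:
{"op": "drive_tool", "data": {
  "rows": [
    [20,0,-30,0,0,0,0],
    [20,0,-30,0,0,0,0],
    [20,0,-30,0,0,0,0],
    [20,0,-30,0,0,0,0],
    [20,0,-20,0,0,0,0]
  ]
}}

```text
time_s: 7.92
tcp_pos: [0.5963, -0.2565, 0.2272]
ee_rot: [[0.075, -0.997, -0.003], [-0.997, -0.075, 0.002], [-0.002, 0.003, -1.0]]
wrist_force: [0.6, 0.3, -0.4]
gripper_width: 0.588
gripper_force: 30.0
```

Call:
{"op": "drive_tool", "data": {
  "rows": [
    [20,0,0,-10,0,0,0],
    [20,0,0,-20,0,0,0],
    [20,0,0,-20,0,0,0],
    [20,0,0,0,0,0,0]
  ]
}}

```text
time_s: 8.25
tcp_pos: [0.5938, -0.2529, 0.1728]
ee_rot: [[0.075, -0.997, -0.011], [-0.997, -0.075, 0.005], [-0.006, 0.011, -1.0]]
wrist_force: [-1.2, 0.0, -1.8]
gripper_width: 0.586
gripper_force: 30.0
```

Run:
```python
from h import *
s=sense(); print(s['time_s'],s['tcp_pos'],s['gripper_force'],np.round(s['joints'],1))
d=cap('side')
for l in ['cap_center','tray_in']:
    for o in masks_of(l,d)[:3]:
        p=maskpts(d,o['region']); print(l,round(o['p'],2),np.round(o['xy']),len(p),np.round(np.percentile(p,[2,50,98],axis=0),3).tolist())
cv2.imwrite('pics/e.png',cv2.cvtColor(d['frame'],cv2.COLOR_RGB2BGR))
```

```text
8.25 [ 0.59379116 -0.25288985  0.17276404] 29.999621428396495 [ -8.8  27.3  -1.3  -0.2 -62.1  13.2]
cap_center 0.68 [233. 130.] 247 [[0.572, -0.27, 0.153], [0.591, -0.233, 0.178], [0.617, -0.225, 0.189]]
cap_center 0.55 [178. 248.] 4015 [[0.487, 0.133, 0.003], [0.576, 0.196, 0.063], [0.649, 0.228, 0.152]]
tray_in 0.9 [236. 182.] 2449 [[0.49, -0.385, 0.003], [0.599, -0.25, 0.006], [0.705, -0.119, 0.024]]
```

View pics/e.png

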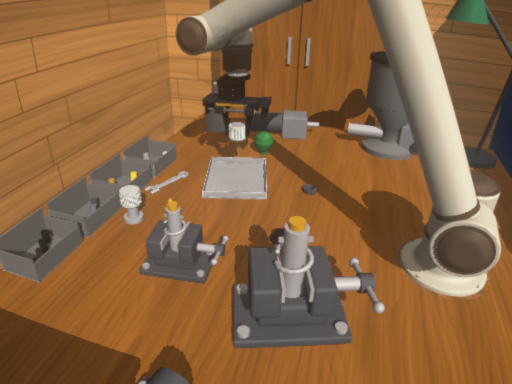

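The side view shows the cap in the hand at (237,130) above the tray at (236,178), and the stub at (174,215) is bare. Lowering now.

Call:
{"op": "drive_tool", "data": {
  "rows": [
    [20,0,0,-25,0,0,0],
    [20,0,0,-30,0,0,0],
    [20,0,0,-30,0,0,0],
    [20,0,0,-25,0,0,0],
    [20,0,0,-15,0,0,0]
  ]
}}

```text
time_s: 8.82
tcp_pos: [0.5968, -0.254, 0.0529]
ee_rot: [[0.077, -0.997, -0.002], [-0.997, -0.077, 0.001], [-0.001, 0.002, -1.0]]
wrist_force: [-0.2, 0.5, -0.6]
gripper_width: 0.586
gripper_force: 30.0
```

Call:
{"op": "drive_tool", "data": {
  "rows": [
    [20,0,0,0,0,0,0],
    [20,0,0,0,0,0,0],
    [20,0,0,0,0,0,0]
  ]
}}

```text
time_s: 9.07
tcp_pos: [0.5991, -0.2549, 0.0568]
ee_rot: [[0.078, -0.997, 0.004], [-0.997, -0.078, -0.001], [0.002, -0.004, -1.0]]
wrist_force: [0.2, 0.1, -0.2]
gripper_width: 0.587
gripper_force: 30.0
```

Call:
{"op": "drive_tool", "data": {
  "rows": [
    [20,0,0,-8,0,0,0],
    [20,0,0,-6,0,0,0],
    [20,0,0,-4,0,0,0],
    [20,0,0,-2,0,0,0],
    [20,0,0,0,0,0,0]
  ]
}}

```text
time_s: 9.48
tcp_pos: [0.5969, -0.2546, 0.0339]
ee_rot: [[0.077, -0.997, -0.001], [-0.997, -0.077, 0.0], [-0.0, 0.001, -1.0]]
wrist_force: [0.1, -0.2, 0.1]
gripper_width: 0.586
gripper_force: 30.0
```

Call:
{"op": "drive_tool", "data": {
  "rows": [
    [20,0,0,-2,0,0,0],
    [20,0,0,0,0,0,0]
  ]
}}

```text
time_s: 9.65
tcp_pos: [0.5973, -0.2547, 0.0323]
ee_rot: [[0.077, -0.997, -0.0], [-0.997, -0.077, 0.0], [-0.0, 0.0, -1.0]]
wrist_force: [-0.2, 0.3, -1.0]
gripper_width: 0.588
gripper_force: 30.0
```

Call:
{"op": "drive_tool", "data": {
  "rows": [
    [20,0,0,-1.5,0,0,0],
    [20,0,0,0,0,0,0],
    [20,0,0,0,0,0,0]
  ]
}}

```text
time_s: 9.9
tcp_pos: [0.5974, -0.2547, 0.0311]
ee_rot: [[0.077, -0.997, 0.0], [-0.997, -0.077, -0.0], [0.0, -0.0, -1.0]]
wrist_force: [-0.2, 0.5, -0.7]
gripper_width: 0.584
gripper_force: 30.0
```

Call:
{"op": "drive_tool", "data": {
  "rows": [
    [20,0,0,-1.5,0,0,0],
    [20,0,0,0,0,0,0],
    [20,0,0,0,0,0,0]
  ]
}}

```text
time_s: 10.15
tcp_pos: [0.5975, -0.2548, 0.0308]
ee_rot: [[0.077, -0.997, 0.001], [-0.997, -0.077, -0.0], [0.0, -0.0, -1.0]]
wrist_force: [-2.0, 1.3, 4.6]
gripper_width: 0.589
gripper_force: 30.0
```

It touches the floor (4.6 N). Releasing, then retreating.

Call:
{"op": "drive_tool", "data": {
  "rows": [
    [65,0,0,0,0,0,0],
    [75,0,0,0,0,0,0],
    [90,0,0,0,0,0,0],
    [100,0,0,0,0,0,0],
    [100,0,0,0,0,0,0]
  ]
}}

```text
time_s: 10.57
tcp_pos: [0.5973, -0.2547, 0.0293]
ee_rot: [[0.077, -0.997, -0.0], [-0.997, -0.077, 0.0], [-0.0, 0.0, -1.0]]
wrist_force: [-0.1, -0.1, 0.1]
gripper_width: 0.866
gripper_force: 0.0
```

Call:
{"op": "drive_tool", "data": {
  "rows": [
    [100,0,0,0,0,0,0],
    [100,0,0,0,0,0,0],
    [100,0,0,10,0,0,0],
    [100,0,0,15,0,0,0],
    [100,0,0,20,0,0,0]
  ]
}}

```text
time_s: 10.98
tcp_pos: [0.5964, -0.2545, 0.0742]
ee_rot: [[0.077, -0.997, -0.003], [-0.997, -0.077, 0.001], [-0.001, 0.003, -1.0]]
wrist_force: [0.6, -0.1, 0.8]
gripper_width: 0.998
gripper_force: 0.0
```

Call:
{"op": "drive_tool", "data": {
  "rows": [
    [100,0,0,25,0,0,0],
    [100,0,0,25,0,0,0],
    [100,0,0,25,0,0,0],
    [100,0,0,0,0,0,0],
    [100,0,0,0,0,0,0]
  ]
}}

```text
time_s: 11.4
tcp_pos: [0.5984, -0.2549, 0.1524]
ee_rot: [[0.077, -0.997, 0.005], [-0.997, -0.077, -0.001], [0.001, -0.005, -1.0]]
wrist_force: [-0.4, -0.2, -0.3]
gripper_width: 1.001
gripper_force: 0.0
```

Run:
```python
from h import *
print(sense()['time_s'],sense()['tcp_pos'])
d=cap('side')
for o in masks_of('cap_center',d)[:3]:
    p=maskpts(d,o['region']); print(round(o['p'],2),np.round(o['xy']),len(p),np.round(np.percentile(p,[2,50,98],axis=0),3).tolist())
cv2.imwrite('pics/f.png',cv2.cvtColor(d['frame'],cv2.COLOR_RGB2BGR))
```

```text
11.4 [ 0.5983586  -0.25486797  0.15243151]
0.62 [235. 172.] 289 [[0.572, -0.337, 0.005], [0.594, -0.239, 0.034], [0.643, -0.227, 0.047]]
```

View pics/f.png

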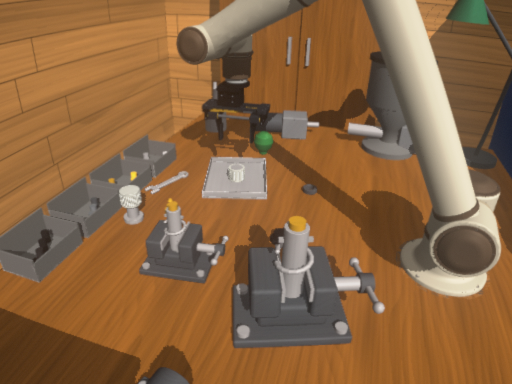

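The cap stands upright in the middle of the tray at (236,172), and the gripper is well clear above it.

```bash
python3 -c "
from station import *
print(finish_job())"
```

```text
the job is handed in; nothing more can be done
None
```

The cap was pushed down, turned about 75° anticlockwise, lifted off the stub and set upright in the middle of the tray. I handed the job in at about 11.5 s; it gave no verdict, but the last picture showed the cap standing in the tray with the gripper clear.

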